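Push the failed steel rear cap off the ledge into the scrap chute

ROBOT

A 6-joint arm with a two-finger parallel gripper is mounted at the origin on the work surface. World frame = base frame: x ahead of the robot, y to its left, z up, the work surface at z = 0. Lengths are in m, angles in rad, forces in N, time in s.
With the tool pointing down it reaches from about 0.375 to 0.9 m from the base axis. Payload 3.1 kg.
Tool frame: the origin (TCP) lies midway between the tips of the shut fingers; the grasp point (between the pads) lies 19 mm behind it; z points along the fingers, y is the line along which they close (so a half turn about z gives the same grasp; the last joint's range is limited). The gripper opens to 85 mm and grips with 20 to 120 N. Pads are 22 mm wide; open, the fingers measure 114 mm over their backs; the gripper's body (76 mm by 85 mm) begins 54 mm behind the grasp point. The pads swing forward as they close: fully open they stand 13 mm farther back than shut.
Start: joints at [-1.452, 0.527, 1.433, -0, 1.181, -0.178], TCP at [0.183, -0.598, 0.231] pointing down, gripper open.
Joint ranges: [-3.08, 3.08], [-0.75, 2.2], [0.22, 2.44], [-1.43, 4.57], [0, 2.65], [-2.85, 2.85]. Speed limits (rad/s): [2.79, 2.79, 3.14, 3.14, 3.14, 3.14].

INTERFACE

Orientations are given as a unit quaternion [x, y, z, w].
In Python, from station import manip gives the robot as it stands.
- The arm moves only by the tool step_arm, never from a script. Its argument "targets" is text: rows parted by semicolons, each of 4 numbers parted by spaces: the shift along the tool's x, y, z in mm, then the turn about the tool's z in degrees. A call has 1 to 12 rows; each row is the pose to reach, as a shift and turn from the pose commanded when the call began, along the tool's axes at that moment; what a row does not reach only later rows make up. A row lasts 1/10 s, in which the tool goes at most 50 mm and 8.59 degrees, less where a joint would pass 70% of its speed; a pose out of reach is approached as far as the arm can. A call with a gripper value outside its range is refused whole. "gripper" is the closure, from 0 (fully open) to 1 (shut), set as the call begins (left out, the last holds). The fingers move at their own pace and stop on an object; "squeeze" is the grip in N (left out, the last holds). Time passes only in rows, so rows that repeat a pose let the fingers close. It gives the time, the measured TCP pose, the force, the opening and the grip force at its end, in the units of the state.
- manip.sense(): the state, without advancing time (a new reading comes with each control period).
- manip.snapshot(name): name is "scene" or "top"; returns the picture (480x640x3 uint8, red, green, blue); there is no depth.
- manip.get_calibration(name): a dict with "fov_y" (degrees; the focal length in pixels is half the picture's height over the tangent of half this angle, whatever the lens; pixels are square), "cx", "cy" (the principal point, pixels), "k1" (the pictures are not rectified: a ray, as slopes to the right and down, at radius r is drawn at 1 + k1 r^2 times it, then the intrinsics apply), "extrinsics" (4x4, takes a point from camera to world coordinates). Camera axes: x right, y down, z forward; pixel columns grow to the right and rows downward; lengths in m; the calibration is good to about 2 mm. A picture is of the moment at which its call begins. get_calibration takes no time and is no camera call.
- manip.sign_off(): hands the job in; it is judged then, once.
Trained networks look in the newest picture that a camera, given by its name, has taken for a name from the list of things; names that differ only in an ending like _2 or _b are one class to them, and where a whole thing is asked for, a point or a joint stands for the part that bears it (a point fixed in the world has none). Each returns a list of dicts, best first, with "p" (0 to 1); they miss things now and then, are a little off and sometimes report something else, mostly with a low value. They report only what shows in the picture. A call takes as long as a camera call.
- manip.recognise(camera, query): "position" ([column, row] in pixels, amid what is visible of it).
- manip.masks_of(camera, query): "pixels" (480x640 bool, what is visible of it) and "position" ([column, row] in pixels, amid what is visible of it).
- manip.mark_of(camera, query): "position" ([column, row] in pixels: a listed point, or the origin of a listed thing).
The state is a dict: "t": time; "q": joint angles; "qd": joint speeds; "tau": joint torques, N m; "tcp_pos": TCP position; "tool_rot": TCP orientation; "force": force on the tool from outside, world axes, zero at the start; "ft_torque": the same for the moment, N m; "finger_gap": opening from 0.0 (shut) to 1.0 (fully open); "gripper_force": force on a finger pad.
Only numpy, scipy, OpenCV 4.12 (cv2) and the standard library are available. Lean on these libraries where they do the work, as an engineer would, in place of code of your own. Each camera call takes 0.05 s, during which the arm holds its last target. There are 200 camera calls.

TASK

The steel rear cap on the raised test platform has failed its check: slide it across the platform, without picking it up, to the ledge in front of the metal chute and push it over, so that it drops into the chute and comes to rest at the bottom. Leave the two filter rings, the lens and the blower bulb where they are.

Things in the scene. Friction and masses are not known exactly. Their poses are not given: they have to be found in the camera images.
- rear_cap: round steel lens rear cap, the part to push: a solid plain disc 72 mm in diameter and 26 mm high with a finely ribbed side and a closed top, about 0.16 kg, lying flat on the platform and free to slide (friction about 0.6). Origin: centre of its underside; z up.
- platform: fixed test platform, flat dark wooden top on steel legs, no rims. Top face 160 mm above the counter. Origin on the counter; in its frame the top spans x -150 to +150 mm and y -200 to +130 mm. The edge at y = +130 mm is the ledge (aluminium strip on its face); +y points out over the ledge, z is up.
- chute: fixed open aluminium chute against the ledge, at a varying place along it. Origin: on the counter, at the ledge face, under the middle of the mouth; axes parallel to the platform's, +y runs down the chute. Side walls at x = -79 and +79 mm (154 mm clear), 145 mm high from y = 2 to 127 mm; a slope of 50 degrees falls from 130 mm high at the ledge to the tray at y = 105 mm. Open above.
- ring_a: flat filter ring with frosted glass in a black rim, 82 mm diameter, 10 mm high, lying loose on the platform beside the cap (either side). Origin: centre of its underside. Leave it.
- ring_b: second filter ring, the same as the first, lying loose at the back of the platform, away from the ledge. Origin: centre of its underside. Leave it.
- lens: matte black prime lens standing upright on the counter to the right, 72 mm diameter, 90 mm high. Origin: centre of its underside. Leave it.
- blower: red hard blower bulb standing upright on the counter to the right, 66 mm diameter, 125 mm high with its nozzle up. Origin: centre of its underside. Leave it.
- tray (a point): middle of the grey-lined tray floor at the foot of the chute, 175 mm out from the ledge and 10 mm above the counter. The tray is 154 mm wide and reaches to an end wall at y = 250 mm of the chute's frame; its walls are 65 mm high.

How it is judged:
By the outcome, as a careful person would: the job done as asked, in the order asked, and still so for the second after the job is handed in, with the robot touching nothing.
It also fails if it takes over 45 s, if anything falls off the work surface, if the arm or the gripper's body presses on something with over 40 N, if the wrist force passes 120 N, or if a joint passes its speed limit or range.

## Working session

There is one attempt and no reset: what is moved stays moved. The work goes in short steps, Python scripts to look and compute and a tool call to move; the robot and the scene stay as the last step left them, time stands still between calls to the robot, and variables do not carry over. Pictures are saved under pics/ and viewed, at most 10 in all, crops included, and the job is handed in when it is done.

Besides the shell and the picture viewer there is one more tool, called as name(argument=value, ...), one argument or row to a line, values as JSON. step_arm: Moves the arm, as the interface text tells. Its arguments: {"type":"object","properties":{"targets":{"type":"string"},"gripper":{"type":"number"},"squeeze":{"type":"number"}},"required":["targets"]}

```bash
mkdir -p pics
cat > h.py <<'E'
import numpy as np, cv2
from station import manip
def ray(cam,px):
    c=manip.get_calibration(cam); f=240/np.tan(np.radians(c["fov_y"])/2)
    d=np.array([(px[0]-c["cx"])/f,(px[1]-c["cy"])/f]); u=d.copy()
    for _ in range(20): u=d/(1+c["k1"]*(u@u))
    E=np.array(c["extrinsics"]); return E[:3,3],E[:3,:3]@np.array([u[0],u[1],1])
def at(cam,px,z):
    o,d=ray(cam,px); return o+d*(z-o[2])/d[2]
def snap(cam,name):
    im=manip.snapshot(cam); cv2.imwrite(f"pics/{name}.png",im[:,:,::-1]); return im
E
python3 - <<'E'
from h import *
for c in("scene","top"):
    snap(c,c+"0"); print(c,np.round(np.array(manip.get_calibration(c)["extrinsics"])[:3,3],3))
    for n,z in(("rear_cap",.16),("ring_a",.16),("platform",0),("chute",0),("tray",.01),("lens",0),("blower",0)):
        for r in manip.mark_of(c,n)[:3]: print(n,round(r["p"],2),np.round(r["position"]),np.round(at(c,r["position"],z),3))
s=manip.sense();print(s["t"],s["tcp_pos"],s["tool_rot"])
E
```

```text
scene [1.205 0.947 1.115]
rear_cap 0.64 [338. 249.] [0.506 0.017 0.16 ]
ring_a 0.9 [275. 252.] [ 0.644 -0.059  0.16 ]
ring_a 0.84 [282. 226.] [ 0.572 -0.143  0.16 ]
chute 0.58 [349. 332.] [0.557 0.142 0.   ]
tray 0.95 [383. 383.] [0.593 0.317 0.01 ]
lens 0.71 [237. 208.] [ 0.536 -0.482  0.   ]
blower 0.9 [278. 193.] [ 0.384 -0.481  0.   ]
top [ 0.477 -0.057  1.075]
rear_cap 0.69 [290. 240.] [0.511 0.008 0.16 ]
ring_a 0.92 [365. 216.] [ 0.564 -0.149  0.16 ]
ring_a 0.58 [323. 176.] [ 0.649 -0.06   0.16 ]
platform 0.61 [171. 204.] [0.603 0.321 0.   ]
platform 0.58 [288. 242.] [0.513 0.026 0.   ]
chute 0.5 [497. 232.] [ 0.546 -0.499  0.   ]
tray 0.95 [174. 203.] [0.604 0.31  0.01 ]
lens 0.73 [496. 233.] [ 0.542 -0.496  0.   ]
blower 0.64 [489. 296.] [ 0.385 -0.478  0.   ]
0.8 [ 0.18282135 -0.5976555   0.23133262] [9.89009384e-01 1.47852756e-01 4.03359762e-06 1.53420806e-05]
```

View pics/top0.png

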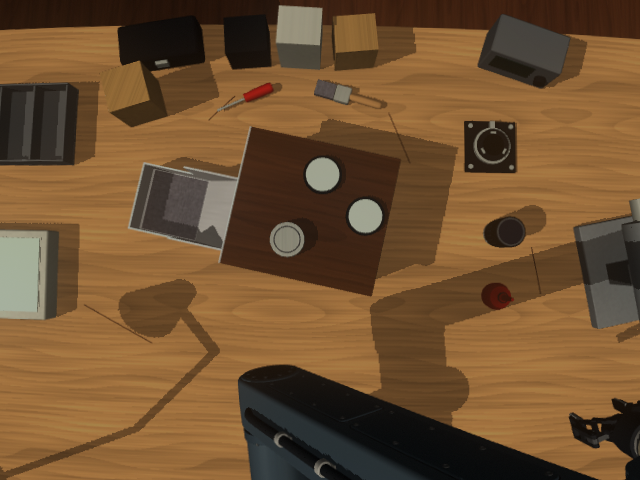

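View pics/scene0.png

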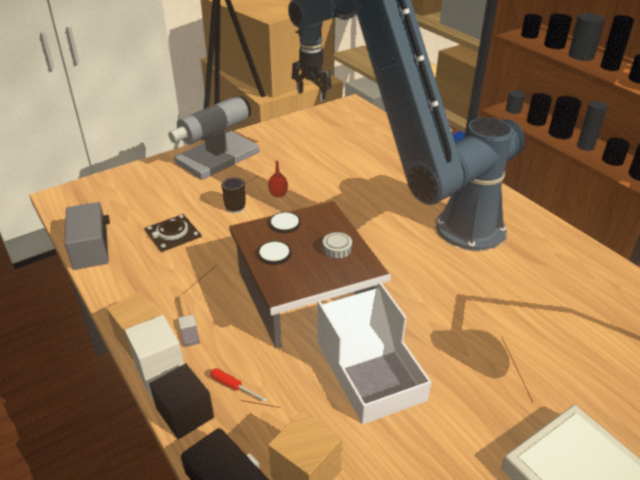

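The top view shows the platform with corners at about (250,127), (400,158), (372,296) and (220,262). The cap is at (287,239), ring_a at (323,175) and ring_b at (365,216). The chute is to the left, with its tray around (174,203). The scene view agrees.

```bash
cat >> h.py <<'E'
def cen(cam,name,ztop,i=0):
    m=manip.masks_of(cam,name)
    return [(r["p"],at(cam,r["position"],ztop)[:2]) for r in m]
E
python3 - <<'E'
from h import *
C=np.array([at("top",p,.16)[:2] for p in((250,127),(400,158),(372,296),(220,262))])
print(np.round(C,3),[round(np.linalg.norm(C[i]-C[(i+1)%4]),3) for i in range(4)])
for n,z in (("rear_cap",.186),("ring_a",.17)):
    for p,x in cen("top",n,z): print(n,round(p,2),np.round(x,3))
for p,x in cen("scene","rear_cap",.18): print("scene",p,x)
m=[r for r in manip.masks_of("top","platform")][0]["pixels"].astype(np.uint8)
r=cv2.minAreaRect(cv2.findNonZero(m));b=cv2.boxPoints(r);print(b)
# fit platform: yaw from model corners (platform coords)
M=np.array([(.15,.13),(.15,-.2),(-.15,-.2),(-.15,.13)])
H=(M-M.mean(0)).T@(C-C.mean(0));U,S,V=np.linalg.svd(H);R=(U@V).T
print("det",np.linalg.det(R)); o=C.mean(0)-R@M.mean(0)
print("yaw",np.degrees(np.arctan2(R[1,0],R[0,0])),"o",o, "res",np.round(C-(M@R.T+o),3).tolist())
P=lambda x:np.round(R.T@(np.array(x)-o),3)
for n,x in(("cap",(.511,.008)),("tray",(.604,.310)),("tray_s",(.593,.317)),("ra",(.649,-.06)),("rb",(.564,-.149)),("base",(0,0))): print(n,P(x))
# ledge-mouth corners of chute walls, z=.145
for px in((239,178),(220,248)): print(P(at("top",px,.145)[:2]))
E
```

```text
[[ 0.753  0.1  ]
 [ 0.69  -0.223]
 [ 0.396 -0.166]
 [ 0.462  0.156]] [np.float64(0.329), np.float64(0.3), np.float64(0.329), np.float64(0.296)]
rear_cap 0.72 [0.51  0.015]
ring_a 0.91 [ 0.649 -0.055]
ring_a 0.77 [ 0.559 -0.149]
scene 0.8 [0.51237043 0.02973548]
[[217.24706 262.38824]
 [247.90587 124.42352]
 [402.17645 158.70587]
 [371.51764 296.6706 ]]
det 1.0000000000000004
yaw -11.132741748817798 o [0.58195354 0.00121816] res [[-0.002, 0.0], [-0.0, 0.001], [-0.0, 0.0], [0.002, -0.001]]
cap [-0.071 -0.007]
tray [-0.038  0.307]
tray_s [-0.05   0.312]
ra [ 0.078 -0.047]
rb [ 0.011 -0.151]
base [-0.571 -0.114]
[0.038 0.132]
[-0.119  0.139]
```

step_arm(
  targets="18 -17 0 -3;50 -48 0 -8;86 -83 0 -14;122 -118 0 -20;158 -153 0 -26;194 -188 0 -32;230 -223 0 -38;265 -257 0 -43;300 -291 0 -48;335 -325 0 -51.5;365 -354 0 -51.5;380 -369 0 -51.5",
  gripper=0.53,
  squeeze=40,
)

```text
t: 2.2
tcp_pos: [0.4392, -0.1307, 0.2316]
tool_rot: [0.826, 0.564, 0.0, 0.0]
force: [0.1, -0.5, 0.3]
finger_gap: 0.473
gripper_force: 0.0
```

step_arm(
  targets="30 4 0 0;65 9 5 0;90 13 15 0;94 13 30 0;94 13 30 0",
)

```text
t: 2.7
tcp_pos: [0.4839, -0.0496, 0.2]
tool_rot: [0.826, 0.564, -0.001, -0.001]
force: [0.6, -0.7, -0.1]
finger_gap: 0.467
gripper_force: 0.0
```

Run:
```python
from h import *
a=snap("scene","s1");b=snap("top","t1")
for p,x in cen("top","rear_cap",.186): print(round(p,2),np.round(x,3))
print(manip.sense()["tcp_pos"])
cv2.imwrite("pics/c1.png",np.hstack([cv2.resize(a[190:330,230:410],(540,420)),cv2.resize(b[120:310,180:300],(260,420))])[:,:,::-1])
```

```text
[ 0.48493488 -0.05139436  0.20173256]
```

View pics/c1.png

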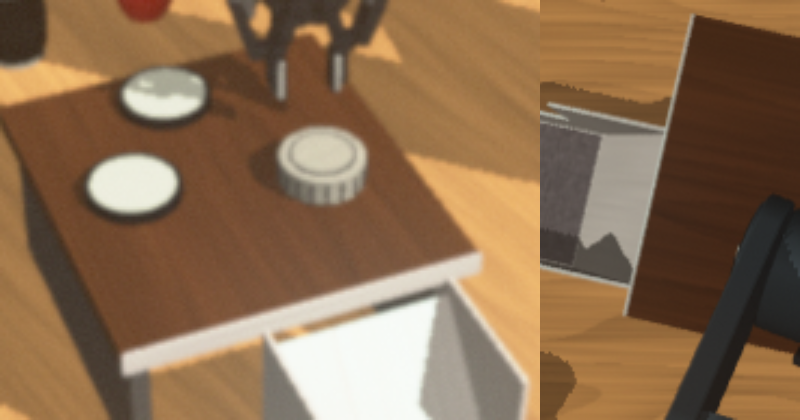

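The fingers stand behind the cap. The scene view puts the centre of the cap's top at about (337.7,241).

Run:
```python
from h import *
t=np.array(manip.sense()["tcp_pos"][:2]);a=np.radians(68.65);x=np.array([np.cos(a),np.sin(a)]);y=np.array([x[1],-x[0]])
for c,p in(("scene",(337.7,241)),("top",(287,238.5))):
    w=at(c,p,.186)[:2];print(w,"tool rel",(w-t)@x,(w-t)@y)
```

```text
[0.50909237 0.01696583] tool rel 0.07246377236860871 -0.0023878442079578004
[0.51303357 0.01314236] tool rel 0.07033754325679586 0.002674879443492204
```

step_arm(
  targets="0 0 20 0;0 0 34 0;0 0 34 0;10 0 34 0;20 0 34 0;30 0 34 0;40 0 34 0;52 0 34 0;64 0 34 0;76 0 34 0;88 0 34 0;100 0 34 0",
)

```text
t: 4.05
tcp_pos: [0.5217, 0.0431, 0.1673]
tool_rot: [0.826, 0.563, -0.0, -0.0]
force: [-1.5, -2.3, 2.3]
finger_gap: 0.469
gripper_force: 1.4
```

Run:
```python
from h import *
a=snap("scene","s2")
print(manip.sense()["tcp_pos"])
cv2.imwrite("pics/c2.png",cv2.resize(a[190:330,230:410],(540,420))[:,:,::-1])
```

```text
[0.52250052 0.04464412 0.16732414]
```

View pics/c2.png

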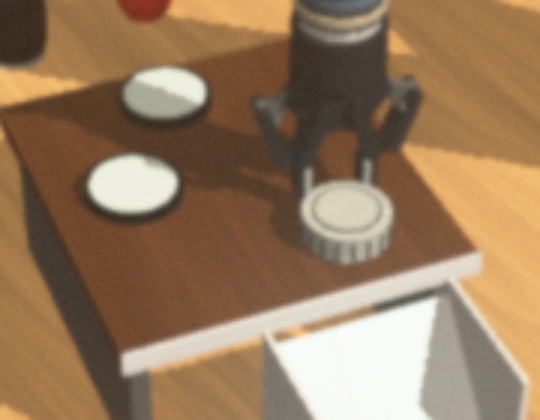

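The cap sits squarely between the fingers and is heading for the mouth of the chute, so I keep pushing.

step_arm(
  targets="10 0 0 0;20 0 0 0;30 0 0 0;40 0 0 0;50 0 0 0;60 0 0 0;70 0 0 0;80 0 0 0;90 0 0 0;100 0 0 0;105 0 0 0;105 0 0 0",
)

```text
t: 5.3
tcp_pos: [0.5602, 0.1406, 0.1672]
tool_rot: [0.826, 0.563, 0.0, 0.0]
force: [-0.7, -0.2, 1.2]
finger_gap: 0.47
gripper_force: 0.0
```

Run:
```python
from h import *
a=snap("scene","s3")
print(manip.sense()["tcp_pos"])
cv2.imwrite("pics/c3.png",cv2.resize(a[190:430,200:460],(650,600))[:,:,::-1])
```

```text
[0.55989955 0.14013141 0.16718085]
```

View pics/c3.png

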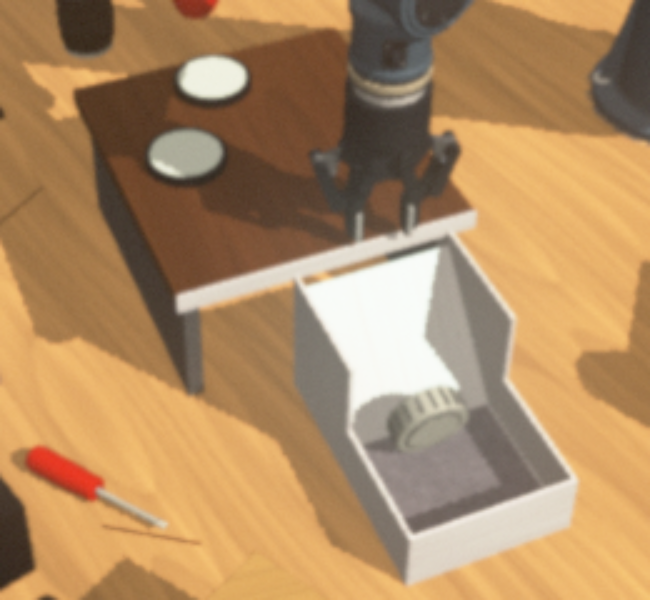

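The cap has dropped to the foot of the chute, at about (370,358) in the full picture, and may still be moving. I raise the arm clear and look again.

step_arm(
  targets="0 0 -20 0;0 0 -50 0;0 0 -80 0;-20 0 -90 0;-30 0 -90 0;-30 0 -90 0;-30 0 -90 0;-30 0 -90 0",
)

```text
t: 6.15
tcp_pos: [0.5485, 0.1121, 0.2562]
tool_rot: [0.827, 0.563, -0.001, -0.001]
force: [-0.3, -0.7, 0.6]
finger_gap: 0.471
gripper_force: 0.0
```

Run:
```python
from h import *
a=snap("scene","s4")
print(manip.sense()["tcp_pos"])
cv2.imwrite("pics/c4.png",cv2.resize(a[190:430,200:460],(650,600))[:,:,::-1])
for c in("scene",):
    for r in manip.mark_of(c,"ring_a"): print(r["p"],at(c,r["position"],.16))
    for i in range(3): print([(r["p"],np.round(r["position"],1)) for r in manip.masks_of(c,"rear_cap")])
```

```text
[0.54863405 0.1121958  0.25628287]
0.87 [ 0.56275813 -0.14332865  0.16      ]
0.59 [ 0.65004175 -0.06571334  0.16      ]
[(0.6, array([378.8, 380.5]))]
[(0.6, array([378.8, 380.5]))]
[(0.6, array([378.8, 380.5]))]
```

View pics/c4.png

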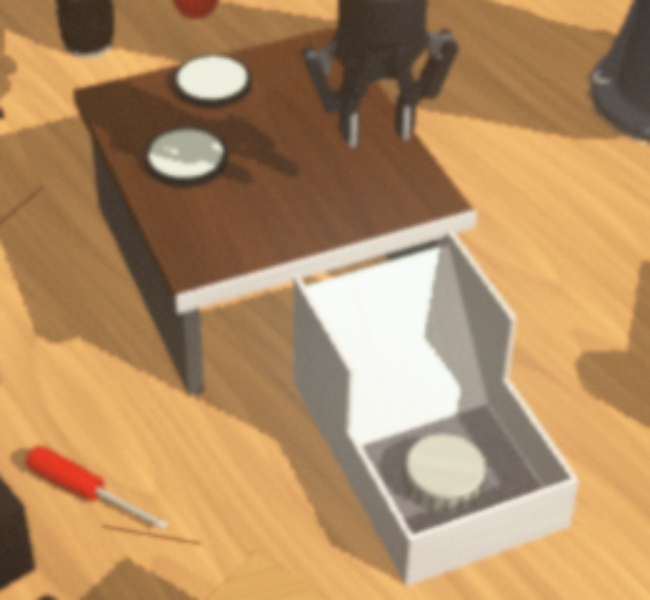

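The cap is in the tray at about (378,378). I wait a moment to check that it has come to rest.

step_arm(
  targets="0 0 0 0;0 0 0 0;0 0 0 0;0 0 0 0;0 0 0 0;0 0 0 0;0 0 0 0;0 0 0 0;0 0 0 0;0 0 0 0",
)

```text
t: 7.4
tcp_pos: [0.5489, 0.1119, 0.2573]
tool_rot: [0.827, 0.563, 0.0, -0.0]
force: [-0.1, -1.3, 0.9]
finger_gap: 0.474
gripper_force: 0.0
```

Run:
```python
from h import *
a=snap("scene","s5");b=cv2.imread("pics/s4.png")[:,:,::-1]
print([np.round(r["position"],1) for r in manip.masks_of("scene","rear_cap")])
import time
a2=snap("scene","s6")
d=lambda p,q:cv2.absdiff(np.ascontiguousarray(p[330:430,330:440]),np.ascontiguousarray(q[330:430,330:440])).mean()
print(d(a,b),d(a,a2))
cv2.imwrite("pics/c5.png",cv2.resize(a[190:430,200:460],(650,600))[:,:,::-1])
```

```text
[array([380.2, 379.1])]
1.2318484848484847 1.2315151515151515
```

View pics/c5.png

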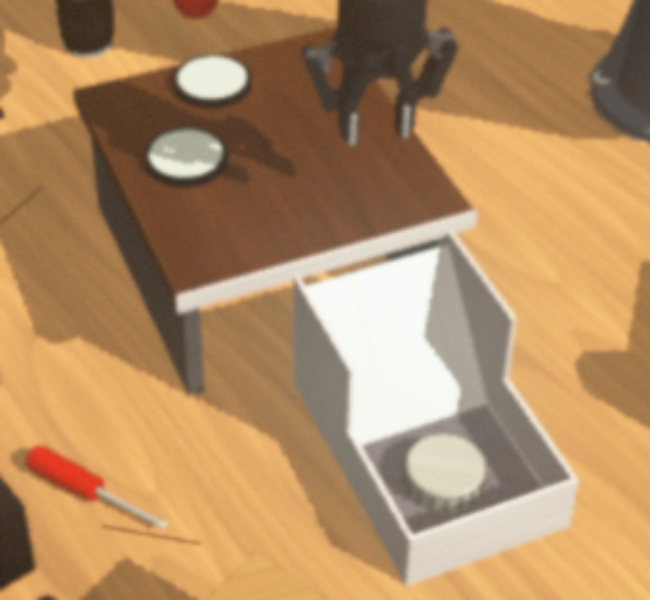

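The cap hasn't moved since the last picture and lies at rest in the tray. The rings are where they were, so I hand the job in.

```bash
python3 -c "
from station import manip
print(manip.sign_off())"
```

```text
the job is handed in; nothing more can be done
None
```

The rear cap was slid over the ledge without being picked up and lies at rest in the chute's tray; the arm touched none of the other parts, both rings are where they were, and the job was handed in about 7.5 s into the run.

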